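# Sweep the stray clothes pegs into the peg tray

### The job

Tidy the laundry bench: with the outside of your fingers, sweep the three stray clothes pegs along the bench and through the open front of the low steel tray, until every peg lies wholly inside it. Only push them, gently - do not pinch, press down on, pick up or carry a peg - and leave everything else on the bench where it stands.

Things in the scene. Friction and masses are not known exactly. Their poses are not given: they have to be found in the camera images.
- tray: fixed low steel tray, 130 (its x) by 220 (its y) outside; origin on the bench at the centre of its footprint. Open front (mouth) on its -x side; walls 4 mm thick, 26 mm high on the other three sides (212 mm wide inside). Floor 3 mm thick; a thin ramp 25 mm long before the mouth, full width, leads from the bench up to the floor
- tray_mouth (a point): centre of the tray's front line, where the side walls begin, on the floor's surface (65 mm in front of the tray's origin, 3 mm above the bench)
- peg1: one of three identical wooden spring clothes pegs lying flat on the bench, 72 long (its x), 16 wide (its y), 14 high (its z), about 18 g; origin at its centre, 7 mm above the bench
- peg1_jaw (a point): middle of the jaw end face of peg1, 36 mm from its centre along its +x
- peg1_tail (a point): middle of the other end face of peg1, 36 mm from its centre along its -x
- peg2: one of three identical wooden spring clothes pegs lying flat on the bench, 72 long (its x), 16 wide (its y), 14 high (its z), about 18 g; origin at its centre, 7 mm above the bench
- peg2_jaw (a point): middle of the jaw end face of peg2, 36 mm from its centre along its +x
- peg2_tail (a point): middle of the other end face of peg2, 36 mm from its centre along its -x
- peg3: one of three identical wooden spring clothes pegs lying flat on the bench, 72 long (its x), 16 wide (its y), 14 high (its z), about 18 g; origin at its centre, 7 mm above the bench
- peg3_jaw (a point): middle of the jaw end face of peg3, 36 mm from its centre along its +x
- peg3_tail (a point): middle of the other end face of peg3, 36 mm from its centre along its -x
- cup: white plastic dosing cup standing on the bench, 58 in diameter at the rim, 52 high; origin under its centre. Not part of the job
- tin: closed aluminium tin with a paper label, 56 in diameter, 58 high, upright; origin under its centre. Not part of the job
- brush: scrubbing brush lying bristles down at the right-hand side, 140 long (its x), 50 wide, 34 high; origin under its centre. Not part of the job
- detergent: blue detergent bottle, 84 in diameter, 210 high, standing beyond the tray on the robot's left; origin under its centre. Not part of the job
- softener: white softener bottle, 72 in diameter, 170 high, standing on the robot's left; origin under its centre. Not part of the job
- jar: closed glass jar, 72 in diameter, 85 high, at the far side of the bench; origin under its centre. Not part of the job
- bowl: white ceramic bowl, 120 in diameter, 50 high, at the far side of the bench; origin under its centre. Not part of the job
Things that resemble listed ones, but are neither listed nor needed, are in the scene too. What is shaped like the tin but green or yellow is not meant.

How it is judged:
By the outcome, as a careful person would: the job done as asked, in the order asked, and still so for the second after the job is handed in, with the robot touching nothing.
It also fails if it takes over 72 s, if anything falls off the work surface, if the arm or the gripper's body presses on something with over 40 N, if the wrist force passes 120 N, or if a joint passes its speed limit or range.

### The arm

A 6-joint arm with a two-finger parallel gripper is mounted at the origin on the work surface. World frame = base frame: x ahead of the robot, y to its left, z up, the work surface at z = 0. Lengths are in m, angles in degrees, forces in N, time in s.
With the tool pointing down it reaches from about 0.275 to 0.85 m from the base axis. Payload 19 kg.
Tool frame: the origin (TCP) lies at the very end of the fingers, on their centre line; the grasp point (between the pads) lies 19 mm behind it; z points along the fingers, y is the line along which they close (so a half turn about z gives the same grasp; the last joint's range is limited). The gripper opens to 85 mm and grips with 20 to 120 N. Pads are 22 mm wide; open, the fingers measure 114 mm over their backs; the gripper's body (76 mm by 85 mm) begins 54 mm behind the grasp point. The pads swing forward as they close: fully open they stand 13 mm farther back than shut.
Start: joints at [68.812, 8.623, 82.357, -0, 89.026, -7.678], TCP at [0.134, 0.559, 0.202] pointing down, gripper open.
Joint ranges: [-160.23, 160.23], [-39.13, 120.54], [6.94, 153.29], [-79.49, 259.48], [9.18, 160.14], [-161.06, 161.06]. Speed limits (degrees/s): [108.29, 108.29, 127.2, 172.46, 172.46, 172.46].

### API

Orientations are given as a 3x3 rotation matrix whose columns are the frame's x, y, z axes.
In Python, from station import observe, eyes, manip gives the robot as it stands.
- The arm moves only by the tool send_rows, never from a script. Its argument "targets" is a list of rows, each an object of numbers: "dx", "dy", "dz": the shift along the world's x, y, z in m; "turn": the turn about the world's z in rad; "claw": the gripper command: -1 is shut, 1 is fully open, values between are in proportion. In form: [{"dx": .., "dy": .., "dz": .., "turn": .., "claw": ..}, ...]. A call has 1 to 10 rows; each row is the pose to reach, as a shift and turn from the pose commanded when the call began; what a row does not reach only later rows make up. A row lasts 1/8 s, in which the tool goes at most 62.5 mm and 10.7 degrees, less where a joint would pass 70% of its speed; a pose out of reach is approached as far as the arm can. A call with a gripper value outside its range is refused whole. The fingers move at their own pace and stop on an object; "force" is the grip in N (left out, the last holds). Time passes only in rows, so rows that repeat a pose let the fingers close. It gives the time, the measured TCP pose, the force, the opening and the grip force at its end, in the units of the state.
- observe(): the state, without advancing time (a new reading comes with each control period).
- eyes.read_camera(name): name is "side" or "top"; returns a dict with "frame" (400x640x3 uint8, red, green, blue), "fx", "fy", "cx", "cy" (pixels), "D" ([k1, k2, p1, p2, k3] as OpenCV has them; the pictures are not rectified), "R" (3x3) and "t" (3): a world point X has camera coordinates R X + t. Camera axes: x right, y down, z forward; pixel columns grow to the right and rows downward; lengths in m; the calibration is good to about 2 mm. A picture is of the moment at which its call begins. There is no depth.
- manip.job_done(): hands the job in; it is judged then, once.
The state is a dict: "t": time; "joint_positions": joint angles; "qvel": joint speeds; "joint_torque": joint torques, N m; "position": TCP position; "orientation": TCP orientation; "contact_force": force on the tool from outside, world axes, zero at the start; "torque": the same for the moment, N m; "finger_gap": finger opening in m; "finger_force": force on a finger pad.
Only numpy, scipy, OpenCV 4.12 (cv2) and the standard library are available. Lean on these libraries where they do the work, as an engineer would, in place of code of your own. Each camera call takes 0.05 s, during which the arm holds its last target. There are 200 camera calls.

## Working session

There is one attempt and no reset: what is moved stays moved. The work goes in short steps, Python scripts to look and compute and a tool call to move; the robot and the scene stay as the last step left them, time stands still between calls to the robot, and variables do not carry over. Pictures are saved under pics/ and viewed, at most 10 in all, crops included, and the job is handed in when it is done.

Besides the shell and the picture viewer there is one more tool, called as name([rows], argument=value, ...), one row to a line, values as JSON. send_rows: Moves the arm, as the interface text tells. Its arguments: {"type":"object","properties":{"targets":{"type":"array"},"force":{"type":"number"}},"required":["targets"]}

```bash
mkdir -p pics
cat > h.py <<'E'
import numpy as np, cv2
from station import observe, eyes, manip
def cam(n):
    return eyes.read_camera(n)
def ray(c,uv,z):
    K=np.array([[c['fx'],0,c['cx']],[0,c['fy'],c['cy']],[0,0,1]]);R=np.array(c['R']);t=np.array(c['t'])
    uv=np.array(uv,float).reshape(-1,1,2)
    p=cv2.undistortPoints(uv,K,np.array(c['D'])).reshape(-1,2)
    d=np.c_[p,np.ones(len(p))]@R; o=-R.T@t
    return o+d*((z-o[2])/d[:,2])[:,None]
def proj(c,X):
    K=np.array([[c['fx'],0,c['cx']],[0,c['fy'],c['cy']],[0,0,1]]);R=np.array(c['R'])
    return cv2.projectPoints(np.array(X,float).reshape(-1,3),cv2.Rodrigues(R)[0],np.array(c['t'],float),K,np.array(c['D'],float))[0].reshape(-1,2)
def save(c,n): cv2.imwrite('pics/'+n,c['frame'][:,:,::-1])
E
python3 - <<'E'
from h import *
for n in ('top','side'):
    c=cam(n); save(c,n+'0.png'); R=np.array(c['R']); print(n,-R.T@np.array(c['t']),R.round(2).tolist())
print({k:np.round(v,3).tolist() for k,v in observe().items()})
E
```

```text
top [0.52159024 0.06894524 1.25290101] [[-0.03, -1.0, 0.0], [-1.0, 0.03, -0.06], [0.06, -0.0, -1.0]]
side [ 0.16131799 -0.82881542  1.08418128] [[0.91, -0.42, -0.01], [-0.31, -0.66, -0.68], [0.28, 0.62, -0.73]]
{'t': 0.1, 'joint_positions': [68.813, 8.647, 82.388, -0.001, 89.025, -7.678], 'qvel': [-0.009, -0.054, -0.099, 0.008, 0.034, 0.025], 'joint_torque': [0.004, -71.437, -57.18, -0.0, 0.007, -0.0], 'position': [0.134, 0.559, 0.202], 'orientation': [[-0.972, 0.234, -0.0], [0.234, 0.972, -0.001], [0.0, -0.001, -1.0]], 'contact_force': [0.471, 0.351, -0.402], 'torque': [-0.068, -0.034, -0.017], 'finger_force': 0.0, 'finger_gap': 0.085}
```

View pics/top0.png

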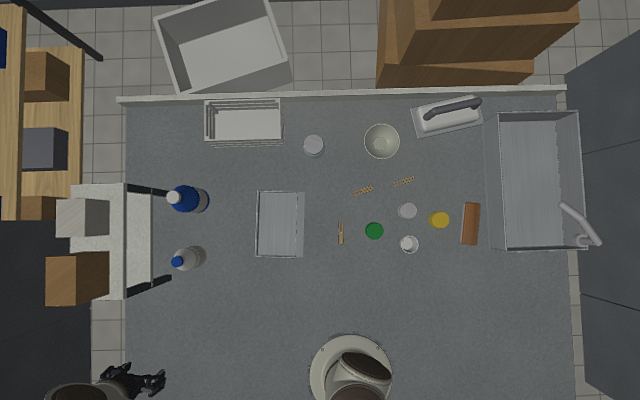

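View pics/side0.png

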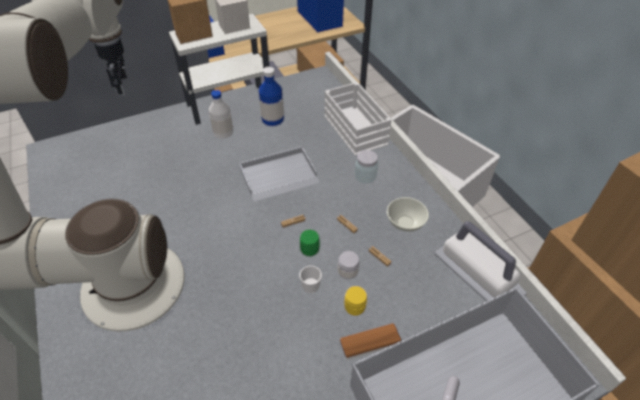

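The top view shows the tray at (280,224), with its ramp on the right (world -y side). The only peg-like things are at (341,233), (363,190) and (403,182). The brush at (470,223) is too large. The other obstacles are the green can (374,231), tin (407,211), cup (409,244) and yellow can (440,220). I'll measure next and check with a close crop.

```bash
cat >> h.py <<'E'
def pegs(c,z=0.010,bound=(235,165,430,265)):
    f=c['frame']; hsv=cv2.cvtColor(f,cv2.COLOR_RGB2HSV)
    m=cv2.inRange(hsv,(8,70,80),(24,255,255))
    x0,y0,x1,y1=bound; k=np.zeros_like(m);k[y0:y1,x0:x1]=m[y0:y1,x0:x1]
    k=cv2.morphologyEx(k,cv2.MORPH_CLOSE,np.ones((5,5)))
    out=[]
    for q in cv2.findContours(k,cv2.RETR_EXTERNAL,cv2.CHAIN_APPROX_NONE)[0]:
        if cv2.contourArea(q)<40: continue
        p=ray(c,q.reshape(-1,2),z)[:,:2]
        (cx,cy),(w,h),a=cv2.minAreaRect((p*1000).astype(np.float32))
        if w<h: a+=90; w,h=h,w
        out.append((round(cx),round(cy),round(w),round(h),round(a)%180,q.reshape(-1,2).mean(0).round().tolist()))
    return out
E
python3 - <<'E'
from h import *
c=cam('top'); print(pegs(c))
for n,uv,z in [('tray tl',(257,191),.026),('tray bl',(257,257),.026),('mouth t',(298,192),.026),('mouth b',(298,257),.026),('ramp t',(305,193),0),('ramp b',(304,257),0),('green',(374,231),.058),('tin',(407,210),.058),('cup',(409,244),.052),('yellow',(440,220),.058),('bowl',(381,141),.05),('jar',(313,146),.085)]:
    print(n,ray(c,uv,z)[0].round(3))
f=c['frame'][165:265,240:480]
cv2.imwrite('pics/crop.png',cv2.resize(f,(792,330),interpolation=cv2.INTER_CUBIC)[:,:,::-1])
E
```

```text
[(471, 17, 70, 13, 178, [341.0, 232.0]), (610, -59, 71, 14, 107, [362.0, 191.0]), (638, -200, 72, 14, 107, [403.0, 181.0])]
tray tl [0.618 0.292 0.026]
tray bl [0.4   0.296 0.026]
mouth t [0.61  0.156 0.026]
mouth b [0.396 0.161 0.026]
ramp t [0.608 0.134 0.   ]
ramp b [0.393 0.143 0.   ]
green [ 0.475 -0.088  0.058]
tin [ 0.539 -0.197  0.058]
cup [ 0.429 -0.2    0.052]
yellow [ 0.504 -0.302  0.058]
bowl [ 0.769 -0.123  0.05 ]
jar [0.752 0.1   0.085]
```

View pics/crop.png

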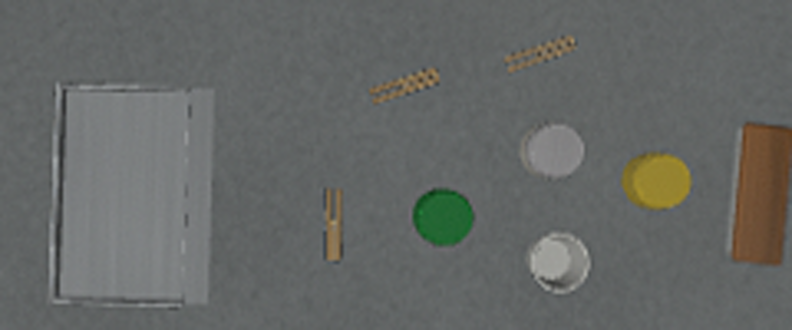

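The crop confirms three pegs clear of the green can, plus the tray with its ramp on the right. Plan: keep the fingers shut. Push A (471,17) broadside in +y to the back of the tray. Then push B (610,-59) and C (638,-200) along their own axes.

send_rows([
  {"dx":0.034,"dy":-0.059,"dz":0,"turn":-0.13,"claw":-1},
  {"dx":0.067,"dy":-0.119,"dz":0,"turn":-0.27,"claw":-1},
  {"dx":0.101,"dy":-0.178,"dz":0,"turn":-0.4,"claw":-1},
  {"dx":0.135,"dy":-0.238,"dz":0,"turn":-0.53,"claw":-1},
  {"dx":0.168,"dy":-0.297,"dz":0,"turn":-0.67,"claw":-1},
  {"dx":0.202,"dy":-0.356,"dz":0,"turn":-0.8,"claw":-1},
  {"dx":0.235,"dy":-0.416,"dz":0,"turn":-0.93,"claw":-1},
  {"dx":0.269,"dy":-0.475,"dz":0,"turn":-1.07,"claw":-1},
  {"dx":0.303,"dy":-0.535,"dz":0,"turn":-1.2,"claw":-1},
  {"dx":0.337,"dy":-0.589,"dz":0,"turn":-1.335,"claw":-1},
])

```text
t: 1.4
position: [0.4443, 0.0139, 0.2022]
orientation: [[0.005, 1.0, 0.001], [1.0, -0.005, 0.0], [0.0, 0.001, -1.0]]
contact_force: [1.3, 1.0, 0.1]
finger_gap: -0.0
finger_force: 0.0
```

send_rows([
  {"dx":0,"dy":0,"dz":-0.05,"turn":0,"claw":-1},
  {"dx":0,"dy":0,"dz":-0.1,"turn":0,"claw":-1},
  {"dx":0,"dy":0,"dz":-0.14,"turn":0,"claw":-1},
  {"dx":0,"dy":0,"dz":-0.14,"turn":0,"claw":-1},
  {"dx":0,"dy":0,"dz":-0.14,"turn":0,"claw":-1},
])

```text
t: 2.02
position: [0.4445, 0.016, 0.0637]
orientation: [[-0.0, 1.0, 0.001], [1.0, 0.0, -0.0], [-0.0, 0.001, -1.0]]
contact_force: [0.4, -0.3, 0.4]
finger_gap: 0.0
finger_force: 0.0
```

send_rows([
  {"dx":0.026,"dy":-0.046,"dz":0,"turn":0,"claw":-1},
  {"dx":0.026,"dy":-0.046,"dz":0,"turn":0,"claw":-1},
  {"dx":0.026,"dy":-0.046,"dz":0,"turn":0,"claw":-1},
  {"dx":0.026,"dy":-0.046,"dz":-0.03,"turn":0,"claw":-1},
  {"dx":0.026,"dy":-0.046,"dz":-0.057,"turn":0,"claw":-1},
  {"dx":0.026,"dy":-0.046,"dz":-0.057,"turn":0,"claw":-1},
  {"dx":0.026,"dy":-0.046,"dz":-0.057,"turn":0,"claw":-1},
])

```text
t: 2.9
position: [0.4703, -0.0297, 0.0065]
orientation: [[-0.001, 1.0, 0.001], [1.0, 0.001, -0.0], [-0.0, 0.001, -1.0]]
contact_force: [-1.1, -0.0, 0.4]
finger_gap: -0.0005
finger_force: 0.0
```

Run:
```python
from h import *
o=observe();print(np.round(o['position'],4),np.round(o['contact_force'],2))
c=cam('top');print(pegs(c));save(c,'top1.png')
c=cam('side')
f=c['frame'][140:300,230:410];cv2.imwrite('pics/s1.png',cv2.resize(f,(675,600),interpolation=cv2.INTER_CUBIC)[:,:,::-1])
```

```text
[ 0.4703 -0.0297  0.0065] [-1.12 -0.01  0.44]
[(611, -59, 71, 15, 107, [362.0, 191.0]), (638, -200, 72, 14, 107, [403.0, 181.0])]
```

View pics/s1.png

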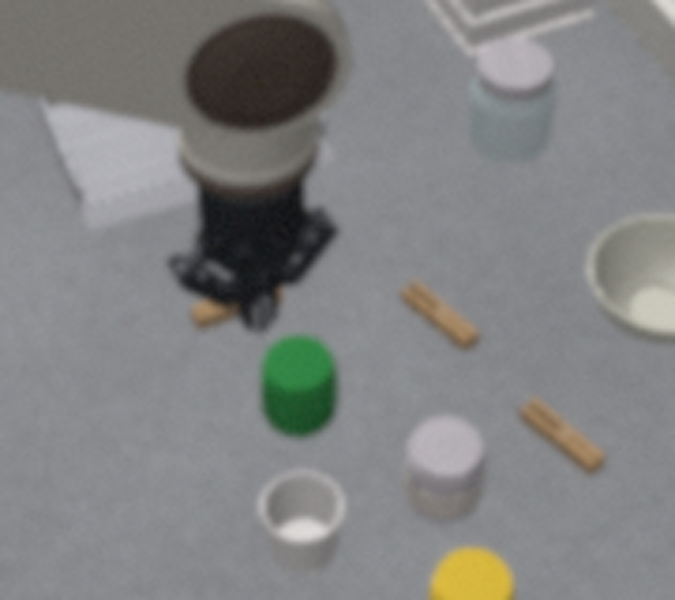

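The side crop shows the shut fingers standing on the -y side of peg A, with the green can clear. Pushing now.

send_rows([
  {"dx":0,"dy":0.012,"dz":0,"turn":0,"claw":-1},
  {"dx":0,"dy":0.022,"dz":0,"turn":0,"claw":-1},
  {"dx":0,"dy":0.032,"dz":0,"turn":0,"claw":-1},
  {"dx":0,"dy":0.043,"dz":0,"turn":0,"claw":-1},
  {"dx":0,"dy":0.054,"dz":0,"turn":0,"claw":-1},
  {"dx":0,"dy":0.065,"dz":0,"turn":0,"claw":-1},
  {"dx":0,"dy":0.076,"dz":0,"turn":0,"claw":-1},
  {"dx":0,"dy":0.087,"dz":0,"turn":0,"claw":-1},
  {"dx":0,"dy":0.098,"dz":0,"turn":0,"claw":-1},
  {"dx":0,"dy":0.11,"dz":0,"turn":0,"claw":-1},
])

```text
t: 4.25
position: [0.4697, 0.0808, 0.0051]
orientation: [[0.0, 1.0, -0.0], [1.0, -0.0, -0.0], [-0.0, -0.0, -1.0]]
contact_force: [-0.7, -0.2, -0.2]
finger_gap: 0.0002
finger_force: 0.0
```

Run:
```python
from h import *
c=cam('top');print(pegs(c))
c=cam('side')
print(pegs(c,bound=(200,140,400,275)))
```

```text
[(611, -59, 71, 15, 107, [362.0, 191.0]), (638, -200, 72, 15, 106, [403.0, 181.0])]
[(637, -203, 69, 18, 108, [380.0, 256.0]), (609, -63, 71, 18, 106, [347.0, 224.0]), (470, 14, 69, 19, 177, [293.0, 221.0])]
```

Run:
```python
from h import *
print(np.round(observe()['position'],4))
c=cam('side')
print(proj(c,[observe()['position']]))
print(pegs(c,bound=(200,140,400,275)))
f=c['frame'][140:300,200:380];cv2.imwrite('pics/s2.png',cv2.resize(f,(675,600),interpolation=cv2.INTER_CUBIC)[:,:,::-1])
```

```text
[0.4696 0.0811 0.005 ]
[[284.21322397 206.36753141]]
[(637, -203, 69, 18, 108, [380.0, 256.0]), (609, -64, 70, 18, 106, [347.0, 224.0]), (470, 14, 69, 19, 177, [293.0, 221.0])]
```

View pics/s2.png

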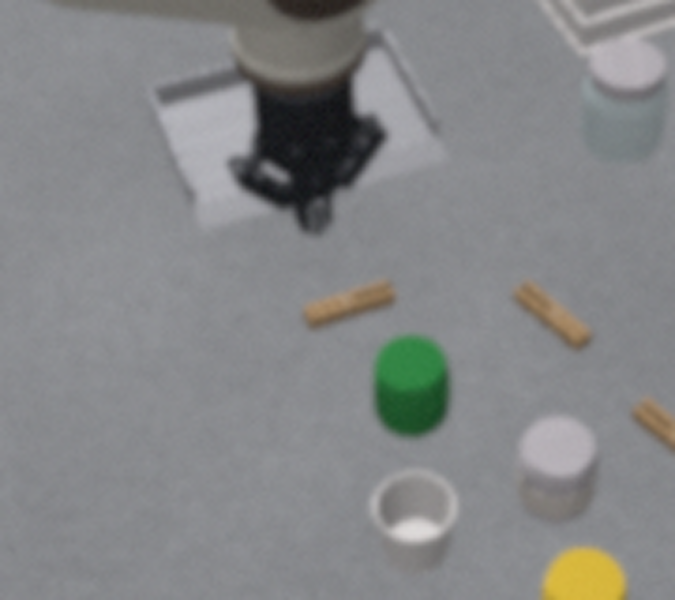

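The side crop shows peg A still at full-frame (293,221), so the fingers passed over it. The tip appears at about (283.5,201.5), while the reported TCP projects to (284,206), so the real fingertips sit higher than reported. I'll work out by how much.

Run:
```python
from h import *
c=cam('side')
# tip bottom pixel in this view and in the earlier one
for uv,P in [((200+315/3.75,140+232/3.75),(.4696,.0811)),((230+260/3.75,140+328/3.75),(.4703,-.0297))]:
    for z in (.005,.015,.02,.025): print(z,ray(c,uv,z)[0].round(4), proj(c,[[P[0],P[1],z]]).round(1), np.round(uv,1))
```

```text
0.005 [0.476  0.0979 0.005 ] [[284.1 206.3]] [284.  201.9]
0.015 [0.4731 0.0893 0.015 ] [[283.9 204.1]] [284.  201.9]
0.02 [0.4717 0.085  0.02  ] [[283.9 203. ]] [284.  201.9]
0.025 [0.4702 0.0807 0.025 ] [[283.8 201.8]] [284.  201.9]
0.005 [ 0.4785 -0.0141  0.005 ] [[298.9 232.2]] [299.3 227.5]
0.015 [ 0.4756 -0.0216  0.015 ] [[298.8 230.1]] [299.3 227.5]
0.02 [ 0.4741 -0.0254  0.02  ] [[298.7 229. ]] [299.3 227.5]
0.025 [ 0.4727 -0.0292  0.025 ] [[298.7 227.9]] [299.3 227.5]
```

The fingertips are about 20 mm higher than reported. I'll go back behind the peg and descend carefully, watching the force.

send_rows([
  {"dx":0,"dy":0,"dz":0.03,"turn":0,"claw":-1},
  {"dx":0,"dy":-0.05,"dz":0.03,"turn":0,"claw":-1},
  {"dx":0,"dy":-0.11,"dz":0.03,"turn":0,"claw":-1},
  {"dx":0,"dy":-0.11,"dz":0.03,"turn":0,"claw":-1},
  {"dx":0,"dy":-0.11,"dz":0.03,"turn":0,"claw":-1},
  {"dx":0,"dy":-0.11,"dz":0.01,"turn":0,"claw":-1},
  {"dx":0,"dy":-0.11,"dz":-0.003,"turn":0,"claw":-1},
  {"dx":0,"dy":-0.11,"dz":-0.006,"turn":0,"claw":-1},
  {"dx":0,"dy":-0.11,"dz":-0.009,"turn":0,"claw":-1},
  {"dx":0,"dy":-0.11,"dz":-0.009,"turn":0,"claw":-1},
])

```text
t: 5.7
position: [0.4698, -0.0299, -0.0037]
orientation: [[-0.0, 1.0, 0.0], [1.0, 0.0, -0.0], [-0.0, 0.0, -1.0]]
contact_force: [0.3, -0.7, 1.3]
finger_gap: 0.0003
finger_force: 0.0
```

send_rows([
  {"dx":0,"dy":0,"dz":-0.002,"turn":0,"claw":-1},
  {"dx":0,"dy":0,"dz":-0.004,"turn":0,"claw":-1},
  {"dx":0,"dy":0,"dz":-0.004,"turn":0,"claw":-1},
])

```text
t: 6.08
position: [0.4696, -0.03, -0.008]
orientation: [[0.0, 1.0, -0.0], [1.0, -0.0, 0.0], [0.0, -0.0, -1.0]]
contact_force: [-0.1, 0.2, -0.7]
finger_gap: 0.0001
finger_force: 0.0
```

send_rows([
  {"dx":0,"dy":0,"dz":-0.001,"turn":0,"claw":-1},
  {"dx":0,"dy":0,"dz":-0.002,"turn":0,"claw":-1},
  {"dx":0,"dy":0,"dz":-0.003,"turn":0,"claw":-1},
  {"dx":0,"dy":0,"dz":-0.004,"turn":0,"claw":-1},
  {"dx":0,"dy":0,"dz":-0.005,"turn":0,"claw":-1},
  {"dx":0,"dy":0,"dz":-0.005,"turn":0,"claw":-1},
])

```text
t: 6.82
position: [0.4697, -0.03, -0.013]
orientation: [[0.0, 1.0, -0.0], [1.0, -0.0, 0.0], [0.0, -0.0, -1.0]]
contact_force: [0.3, -0.5, 0.4]
finger_gap: 0.0001
finger_force: 0.0
```

send_rows([
  {"dx":0,"dy":0.01,"dz":0,"turn":0,"claw":-1},
  {"dx":0,"dy":0.018,"dz":0,"turn":0,"claw":-1},
  {"dx":0,"dy":0.025,"dz":0,"turn":0,"claw":-1},
  {"dx":0,"dy":0.033,"dz":0,"turn":0,"claw":-1},
  {"dx":0,"dy":0.041,"dz":0,"turn":0,"claw":-1},
  {"dx":0,"dy":0.05,"dz":0,"turn":0,"claw":-1},
])

```text
t: 7.58
position: [0.4697, 0.0206, -0.0129]
orientation: [[0.0, 1.0, -0.0], [1.0, -0.0, -0.0], [-0.0, -0.0, -1.0]]
contact_force: [-0.0, -0.7, -0.6]
finger_gap: 0.0004
finger_force: 0.0
```

Run:
```python
from h import *
c=cam('side')
print(pegs(c,bound=(200,140,400,275)))
f=c['frame'][140:300,200:380];cv2.imwrite('pics/s3.png',cv2.resize(f,(675,600),interpolation=cv2.INTER_CUBIC)[:,:,::-1])
```

```text
[(637, -203, 69, 18, 108, [380.0, 256.0]), (608, -63, 71, 18, 106, [347.0, 224.0]), (470, 15, 69, 21, 177, [293.0, 221.0])]
```

View pics/s3.png

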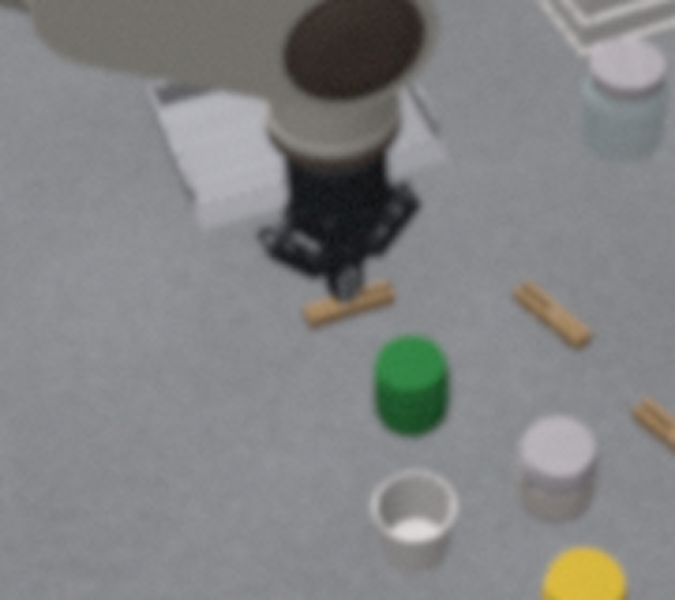

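The tip at about full-frame (292,219) is still above the untouched peg at (293,221), with no force felt. I'll go back, lower in guarded steps until it feels the bench, and use that as the height reference.

send_rows([
  {"dx":0,"dy":0,"dz":0.012,"turn":0,"claw":-1},
  {"dx":0,"dy":-0.055,"dz":0.012,"turn":0,"claw":-1},
  {"dx":0,"dy":-0.055,"dz":0.012,"turn":0,"claw":-1},
  {"dx":0,"dy":-0.055,"dz":0,"turn":0,"claw":-1},
  {"dx":0,"dy":-0.055,"dz":-0.004,"turn":0,"claw":-1},
  {"dx":0,"dy":-0.055,"dz":-0.006,"turn":0,"claw":-1},
  {"dx":0,"dy":-0.055,"dz":-0.008,"turn":0,"claw":-1},
  {"dx":0,"dy":-0.055,"dz":-0.008,"turn":0,"claw":-1},
])

```text
t: 8.62
position: [0.4697, -0.0348, -0.021]
orientation: [[-0.0, 1.0, -0.0], [1.0, 0.0, 0.0], [0.0, -0.0, -1.0]]
contact_force: [-0.6, -0.1, -0.9]
finger_gap: -0.0002
finger_force: 0.0
```

Run:
```python
from h import *
c=cam('side'); p=observe()['position']
g=cv2.cvtColor(c['frame'],cv2.COLOR_RGB2GRAY); u,v=proj(c,[[p[0],p[1],.02]])[0]
print(p,u,v); u=int(round(u))
for r in range(int(v)-10,int(v)+16): print(r,g[r,u-8:u+9].tolist())
for z in (0,.01,.02,.03,.04): print(z,proj(c,[[p[0],p[1],z]]).round(1))
```

```text
[ 0.46975387 -0.03484177 -0.02087579] 299.25003803024026 230.3106774689407
220 [68, 55, 35, 26, 22, 22, 20, 27, 33, 30, 31, 27, 25, 26, 28, 31, 33]
221 [77, 64, 44, 31, 28, 22, 27, 27, 28, 33, 32, 28, 23, 27, 26, 28, 34]
222 [67, 59, 45, 31, 30, 24, 26, 26, 29, 34, 31, 21, 26, 26, 32, 40, 44]
223 [50, 47, 41, 32, 28, 28, 26, 25, 27, 30, 31, 24, 26, 34, 53, 73, 76]
224 [37, 35, 34, 33, 28, 24, 25, 29, 25, 29, 28, 28, 28, 51, 82, 102, 110]
225 [30, 30, 32, 32, 27, 27, 23, 22, 25, 35, 33, 30, 41, 68, 100, 124, 130]
226 [24, 31, 30, 24, 24, 28, 23, 29, 38, 49, 52, 44, 52, 81, 111, 129, 137]
227 [30, 28, 30, 26, 27, 24, 26, 38, 55, 68, 70, 66, 67, 89, 119, 131, 137]
228 [39, 45, 44, 40, 31, 31, 35, 50, 59, 71, 74, 69, 69, 89, 117, 134, 136]
229 [69, 75, 72, 58, 40, 34, 44, 61, 70, 70, 73, 71, 72, 91, 114, 125, 128]
230 [109, 106, 98, 75, 50, 40, 50, 65, 73, 69, 68, 75, 78, 92, 110, 116, 113]
231 [131, 129, 119, 94, 62, 42, 48, 71, 76, 71, 73, 83, 90, 98, 102, 105, 103]
232 [138, 137, 129, 111, 79, 50, 52, 71, 80, 77, 82, 94, 98, 101, 100, 102, 101]
233 [142, 139, 138, 124, 96, 64, 53, 70,
[... 477 characters left out ...]
1, 101]
239 [140, 140, 141, 141, 139, 142, 142, 138, 124, 107, 101, 100, 99, 101, 103, 102, 103]
240 [141, 142, 142, 141, 142, 142, 140, 136, 124, 104, 93, 97, 100, 103, 102, 102, 102]
241 [141, 142, 142, 140, 142, 142, 140, 136, 120, 100, 88, 90, 95, 98, 102, 101, 100]
242 [139, 139, 142, 141, 142, 140, 137, 136, 118, 94, 79, 81, 85, 93, 96, 98, 99]
243 [140, 141, 141, 143, 142, 140, 139, 132, 113, 89, 76, 75, 77, 82, 89, 91, 90]
244 [140, 142, 141, 143, 142, 142, 142, 134, 116, 89, 73, 70, 72, 72, 75, 79, 81]
245 [141, 141, 142, 141, 141, 142, 142, 135, 115, 87, 67, 66, 67, 68, 72, 72, 73]
0 [[299.5 234.6]]
0.01 [[299.4 232.5]]
0.02 [[299.3 230.3]]
0.03 [[299.1 228.1]]
0.04 [[299.  225.9]]
```

send_rows([
  {"dx":0,"dy":0,"dz":-0.001,"turn":0,"claw":-1},
  {"dx":0,"dy":0,"dz":-0.002,"turn":0,"claw":-1},
  {"dx":0,"dy":0,"dz":-0.003,"turn":0,"claw":-1},
  {"dx":0,"dy":0,"dz":-0.004,"turn":0,"claw":-1},
  {"dx":0,"dy":0,"dz":-0.005,"turn":0,"claw":-1},
  {"dx":0,"dy":0,"dz":-0.005,"turn":0,"claw":-1},
])

```text
t: 9.43
position: [0.4697, -0.035, -0.026]
orientation: [[-0.0, 1.0, -0.0], [1.0, 0.0, 0.0], [0.0, -0.0, -1.0]]
contact_force: [-0.6, 1.0, 0.2]
finger_gap: 0.0002
finger_force: 0.0
```

send_rows([
  {"dx":0,"dy":0.01,"dz":0,"turn":0,"claw":-1},
  {"dx":0,"dy":0.02,"dz":0,"turn":0,"claw":-1},
  {"dx":0,"dy":0.03,"dz":0,"turn":0,"claw":-1},
  {"dx":0,"dy":0.04,"dz":0,"turn":0,"claw":-1},
  {"dx":0,"dy":0.05,"dz":0,"turn":0,"claw":-1},
])

```text
t: 10.05
position: [0.4697, 0.0158, -0.0259]
orientation: [[-0.0, 1.0, -0.0], [1.0, 0.0, 0.0], [0.0, -0.0, -1.0]]
contact_force: [0.1, 0.3, -0.1]
finger_gap: 0.0001
finger_force: 0.1
```

Run:
```python
from h import *
c=cam('side');print(observe()['position'])
print(pegs(c,bound=(200,140,400,275)))
```

```text
[ 0.46958794  0.01658742 -0.02594558]
[(637, -203, 69, 18, 108, [380.0, 256.0]), (609, -64, 70, 18, 107, [347.0, 224.0])]
```

```bash
sed -i 's/)<40/)<8/' h.py
python3 - <<'E'
from h import *
c=cam('side')
print(pegs(c,bound=(260,180,320,250)))
f=c['frame'][140:300,200:380];cv2.imwrite('pics/s4.png',cv2.resize(f,(675,600),interpolation=cv2.INTER_CUBIC)[:,:,::-1])
E
```

```text
[(447, 32, 23, 19, 3, [283.0, 219.0])]
```

View pics/s4.png

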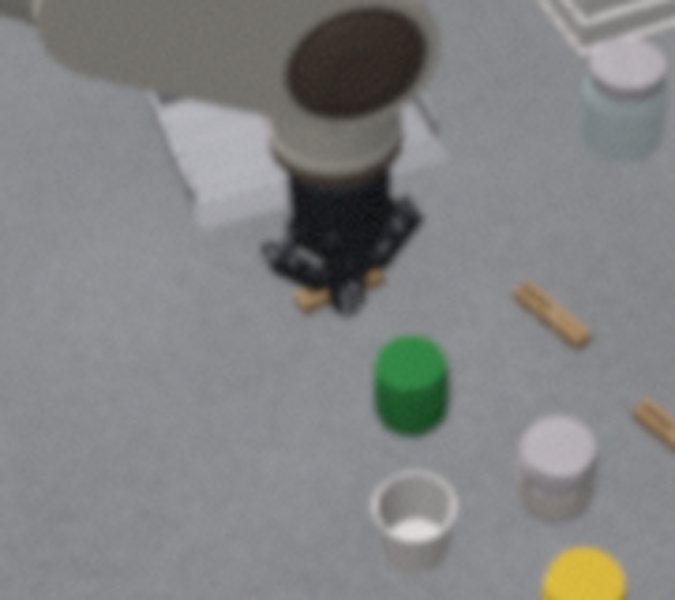

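Peg A is now being pushed: it shows either side of the tip at full-frame (283,219) and (300,213). The tip is about 5 mm above the bench at reported z = -0.026, so I'll continue and lift slightly over the ramp.

send_rows([
  {"dx":0,"dy":0.008,"dz":0,"turn":0,"claw":-1},
  {"dx":0,"dy":0.018,"dz":0,"turn":0,"claw":-1},
  {"dx":0,"dy":0.029,"dz":0,"turn":0,"claw":-1},
  {"dx":0,"dy":0.04,"dz":0,"turn":0,"claw":-1},
  {"dx":0,"dy":0.051,"dz":0,"turn":0,"claw":-1},
  {"dx":0,"dy":0.062,"dz":0,"turn":0,"claw":-1},
  {"dx":0,"dy":0.073,"dz":0,"turn":0,"claw":-1},
  {"dx":0,"dy":0.084,"dz":0.001,"turn":0,"claw":-1},
  {"dx":0,"dy":0.095,"dz":0.002,"turn":0,"claw":-1},
  {"dx":0,"dy":0.106,"dz":0.003,"turn":0,"claw":-1},
])

```text
t: 11.4
position: [0.4697, 0.1218, -0.0228]
orientation: [[-0.0, 1.0, -0.0], [1.0, 0.0, 0.0], [0.0, -0.0, -1.0]]
contact_force: [-0.8, 0.2, -0.3]
finger_gap: 0.0001
finger_force: 0.1
```

Run:
```python
from h import *
c=cam('side')
print(pegs(c,z=.012,bound=(220,150,330,250)))
```

```text
[(448, 136, 24, 20, 0, [271.0, 195.0]), (496, 137, 17, 12, 68, [285.0, 190.0])]
```

send_rows([
  {"dx":0,"dy":0.01,"dz":0,"turn":0,"claw":-1},
  {"dx":0,"dy":0.022,"dz":0,"turn":0,"claw":-1},
  {"dx":0,"dy":0.034,"dz":0,"turn":0,"claw":-1},
  {"dx":0,"dy":0.046,"dz":0,"turn":0,"claw":-1},
  {"dx":0,"dy":0.058,"dz":0,"turn":0,"claw":-1},
  {"dx":0,"dy":0.07,"dz":0,"turn":0,"claw":-1},
  {"dx":0,"dy":0.082,"dz":0,"turn":0,"claw":-1},
  {"dx":0,"dy":0.094,"dz":0,"turn":0,"claw":-1},
  {"dx":0,"dy":0.106,"dz":0,"turn":0,"claw":-1},
  {"dx":0,"dy":0.118,"dz":0,"turn":0,"claw":-1},
])

```text
t: 12.7
position: [0.4697, 0.2398, -0.0229]
orientation: [[-0.0, 1.0, -0.0], [1.0, 0.0, 0.0], [0.0, -0.0, -1.0]]
contact_force: [-0.5, -0.2, 0.0]
finger_gap: -0.0003
finger_force: 0.0
```

Run:
```python
from h import *
c=cam('side')
print(pegs(c,z=.013,bound=(220,150,330,250)))
```

```text
[(449, 255, 31, 17, 34, [258.0, 170.0]), (496, 257, 23, 13, 69, [271.0, 166.0])]
```

send_rows([
  {"dx":0,"dy":0.006,"dz":0,"turn":0,"claw":-1},
  {"dx":0,"dy":0.011,"dz":0,"turn":0,"claw":-1},
  {"dx":0,"dy":0.011,"dz":0,"turn":0,"claw":-1},
  {"dx":0,"dy":-0.015,"dz":0,"turn":0,"claw":-1},
  {"dx":0,"dy":-0.02,"dz":0.05,"turn":0,"claw":-1},
  {"dx":0.02,"dy":-0.065,"dz":0.06,"turn":0.05,"claw":-1},
  {"dx":0.036,"dy":-0.11,"dz":0.06,"turn":0.1,"claw":-1},
  {"dx":0.053,"dy":-0.16,"dz":0.06,"turn":0.15,"claw":-1},
  {"dx":0.07,"dy":-0.21,"dz":0.06,"turn":0.2,"claw":-1},
  {"dx":0.088,"dy":-0.26,"dz":0.06,"turn":0.25,"claw":-1},
])

```text
t: 14.0
position: [0.558, -0.023, 0.0372]
orientation: [[-0.249, 0.969, 0.0], [0.969, 0.249, -0.0], [-0.0, 0.0, -1.0]]
contact_force: [2.2, 0.2, 0.9]
finger_gap: -0.0002
finger_force: 0.0
```

Run:
```python
from h import *
o=observe();print(np.round(o['position'],4),np.round(o['orientation'],3).tolist())
c=cam('top');print(pegs(c,z=.014))
```

```text
[ 0.558  -0.023   0.0372] [[-0.249, 0.969, 0.0], [0.969, 0.249, -0.0], [-0.0, 0.0, -1.0]]
[(471, 270, 68, 14, 5, [265.0, 235.0]), (639, -201, 68, 13, 107, [404.0, 180.0])]
```

Peg A lies at the back of the tray. Next I'll nudge B sideways in +x so C can go in beside it.

send_rows([
  {"dx":0.016,"dy":-0.046,"dz":0,"turn":0.045,"claw":-1},
  {"dx":0.016,"dy":-0.046,"dz":-0.01,"turn":0.045,"claw":-1},
  {"dx":0.016,"dy":-0.046,"dz":-0.04,"turn":0.045,"claw":-1},
  {"dx":0.016,"dy":-0.046,"dz":-0.058,"turn":0.045,"claw":-1},
  {"dx":0.016,"dy":-0.046,"dz":-0.062,"turn":0.045,"claw":-1},
  {"dx":0.016,"dy":-0.046,"dz":-0.062,"turn":0.045,"claw":-1},
])

```text
t: 14.8
position: [0.5739, -0.0668, -0.0245]
orientation: [[-0.291, 0.957, 0.0], [0.957, 0.291, -0.0], [-0.0, 0.0, -1.0]]
contact_force: [0.2, 0.5, -0.0]
finger_gap: -0.0
finger_force: 0.0
```

send_rows([
  {"dx":0.008,"dy":0.002,"dz":0,"turn":0,"claw":-1},
  {"dx":0.015,"dy":0.004,"dz":0,"turn":0,"claw":-1},
  {"dx":0.022,"dy":0.007,"dz":0,"turn":0,"claw":-1},
  {"dx":0.03,"dy":0.009,"dz":0,"turn":0,"claw":-1},
  {"dx":0.038,"dy":0.012,"dz":0,"turn":0,"claw":-1},
  {"dx":0.046,"dy":0.014,"dz":0,"turn":0,"claw":-1},
  {"dx":0.054,"dy":0.016,"dz":0,"turn":0,"claw":-1},
  {"dx":0.054,"dy":0.016,"dz":0,"turn":0,"claw":-1},
  {"dx":0.034,"dy":0.01,"dz":0.0,"turn":0,"claw":-1},
  {"dx":0.034,"dy":0.01,"dz":0.05,"turn":0,"claw":-1},
])

```text
t: 16.05
position: [0.6043, -0.0568, 0.0221]
orientation: [[-0.29, 0.957, -0.007], [0.957, 0.29, 0.002], [0.004, -0.007, -1.0]]
contact_force: [1.6, -0.3, -0.5]
finger_gap: 0.0002
finger_force: 0.0
```

Run:
```python
from h import *
o=observe();print(np.round(o['position'],4))
for n,b in (('top',(235,165,430,265)),('side',(200,140,400,275))):
    c=cam(n);print(n,pegs(c,bound=b))
```

```text
[ 0.6043 -0.0568  0.0221]
top [(471, 271, 68, 15, 3, [265.0, 235.0])]
side [(637, -203, 69, 18, 108, [380.0, 256.0]), (648, -54, 68, 17, 100, [358.0, 217.0]), (470, 269, 65, 19, 3, [262.0, 166.0])]
```

send_rows([
  {"dx":0.018,"dy":-0.03,"dz":0,"turn":0,"claw":-1},
  {"dx":0.018,"dy":-0.03,"dz":0,"turn":0,"claw":-1},
  {"dx":0.018,"dy":-0.03,"dz":-0.03,"turn":0,"claw":-1},
  {"dx":0.018,"dy":-0.03,"dz":-0.05,"turn":0,"claw":-1},
  {"dx":0.018,"dy":-0.03,"dz":-0.05,"turn":0,"claw":-1},
  {"dx":0.024,"dy":-0.028,"dz":-0.05,"turn":0,"claw":-1},
  {"dx":0.03,"dy":-0.027,"dz":-0.05,"turn":0,"claw":-1},
  {"dx":0.036,"dy":-0.025,"dz":-0.05,"turn":0,"claw":-1},
  {"dx":0.036,"dy":-0.025,"dz":-0.05,"turn":0,"claw":-1},
  {"dx":0.016,"dy":-0.031,"dz":-0.05,"turn":0,"claw":-1},
])

```text
t: 17.4
position: [0.6241, -0.0878, -0.025]
orientation: [[-0.291, 0.957, 0.0], [0.957, 0.291, -0.0], [-0.0, 0.0, -1.0]]
contact_force: [-0.5, -0.2, 0.5]
finger_gap: -0.0001
finger_force: 0.0
```

Run:
```python
from h import *
o=observe();print(np.round(o['position'],4))
for n,b in (('top',(235,165,430,265)),('side',(200,140,400,275))):
    c=cam(n);print(n,pegs(c,bound=b))
```

```text
[ 0.6241 -0.0878 -0.025 ]
top [(471, 271, 67, 13, 179, [265.0, 235.0]), (643, -21, 15, 15, 16, [350.0, 181.0])]
side [(637, -203, 69, 18, 108, [380.0, 256.0]), (661, -75, 19, 15, 61, [364.0, 220.0]), (470, 270, 65, 19, 2, [262.0, 166.0])]
```

send_rows([
  {"dx":-0.003,"dy":-0.001,"dz":0.04,"turn":0,"claw":-1},
  {"dx":0.0,"dy":-0.03,"dz":0.08,"turn":0,"claw":-1},
  {"dx":0.025,"dy":-0.045,"dz":0.08,"turn":0,"claw":-1},
  {"dx":0.048,"dy":-0.045,"dz":0.08,"turn":0,"claw":-1},
  {"dx":0.048,"dy":-0.045,"dz":0.08,"turn":0,"claw":-1},
])

```text
t: 18.12
position: [0.6728, -0.1331, 0.0548]
orientation: [[-0.291, 0.957, 0.0], [0.957, 0.291, 0.0], [0.0, 0.0, -1.0]]
contact_force: [-1.0, -0.2, -0.2]
finger_gap: -0.0004
finger_force: 0.0
```

Run:
```python
from h import *
o=observe();print(np.round(o['position'],4))
for n,b in (('top',(235,165,430,265)),('side',(200,140,400,275))):
    c=cam(n);print(n,pegs(c,bound=b))
```

```text
[ 0.6728 -0.1331  0.0548]
top [(471, 271, 68, 14, 5, [265.0, 235.0]), (643, -216, 39, 13, 107, [408.0, 179.0]), (653, -46, 71, 16, 110, [358.0, 178.0])]
side [(637, -203, 69, 18, 108, [380.0, 256.0]), (651, -50, 67, 19, 112, [358.0, 216.0]), (470, 269, 65, 19, 3, [262.0, 166.0])]
```

send_rows([
  {"dx":0.003,"dy":0.022,"dz":-0.03,"turn":0.05,"claw":-1},
  {"dx":0.003,"dy":0.022,"dz":-0.07,"turn":0.05,"claw":-1},
  {"dx":0.003,"dy":0.022,"dz":-0.08,"turn":0.05,"claw":-1},
  {"dx":0.003,"dy":0.022,"dz":-0.08,"turn":0.05,"claw":-1},
  {"dx":-0.001,"dy":0.032,"dz":-0.08,"turn":0.05,"claw":-1},
  {"dx":-0.004,"dy":0.041,"dz":-0.08,"turn":0.05,"claw":-1},
  {"dx":-0.0075,"dy":0.051,"dz":-0.08,"turn":0.05,"claw":-1},
  {"dx":-0.011,"dy":0.061,"dz":-0.08,"turn":0.05,"claw":-1},
  {"dx":-0.0145,"dy":0.071,"dz":-0.08,"turn":0.05,"claw":-1},
  {"dx":-0.018,"dy":0.08,"dz":-0.08,"turn":0.05,"claw":-1},
])

```text
t: 19.48
position: [0.6534, -0.0522, -0.0249]
orientation: [[-0.338, 0.941, -0.0], [0.941, 0.338, -0.0], [0.0, -0.0, -1.0]]
contact_force: [-0.2, -0.6, -0.7]
finger_gap: -0.0001
finger_force: 0.1
```

Run:
```python
from h import *
o=observe();print(np.round(o['position'],4))
for n,b in (('top',(235,165,430,265)),('side',(200,140,400,275))):
    c=cam(n);print(n,pegs(c,bound=b))
```

```text
[ 0.6534 -0.0522 -0.0249]
top [(471, 271, 68, 15, 3, [265.0, 235.0]), (644, -217, 36, 13, 107, [408.0, 179.0])]
side [(637, -203, 69, 18, 108, [380.0, 256.0]), (629, 13, 19, 17, 120, [341.0, 204.0]), (470, 269, 65, 19, 3, [262.0, 166.0])]
```

send_rows([
  {"dx":-0.004,"dy":0.011,"dz":0,"turn":0,"claw":-1},
  {"dx":-0.008,"dy":0.022,"dz":0,"turn":0,"claw":-1},
  {"dx":-0.012,"dy":0.033,"dz":0,"turn":0,"claw":-1},
  {"dx":-0.016,"dy":0.044,"dz":0,"turn":0,"claw":-1},
  {"dx":-0.02,"dy":0.055,"dz":0,"turn":0,"claw":-1},
  {"dx":-0.024,"dy":0.066,"dz":0,"turn":0,"claw":-1},
  {"dx":-0.028,"dy":0.077,"dz":0,"turn":0,"claw":-1},
  {"dx":-0.032,"dy":0.088,"dz":0,"turn":0,"claw":-1},
  {"dx":-0.036,"dy":0.099,"dz":0,"turn":0,"claw":-1},
  {"dx":-0.04,"dy":0.11,"dz":0,"turn":0,"claw":-1},
])

```text
t: 20.82
position: [0.6134, 0.0577, -0.0249]
orientation: [[-0.338, 0.941, -0.0], [0.941, 0.338, -0.0], [0.0, -0.0, -1.0]]
contact_force: [-0.2, -0.5, 0.0]
finger_gap: -0.0003
finger_force: 0.0
```

Run:
```python
from h import *
o=observe();print(np.round(o['position'],4))
for n,b in (('top',(235,165,430,265)),('side',(200,140,400,275))):
    c=cam(n);print(n,pegs(c,bound=b))
```

```text
[ 0.6134  0.0577 -0.0249]
top [(471, 271, 68, 15, 3, [265.0, 235.0]), (638, -200, 72, 15, 106, [403.0, 181.0])]
side [(637, -203, 69, 18, 108, [380.0, 256.0]), (470, 270, 65, 19, 2, [262.0, 166.0])]
```

Run:
```python
from h import *
c=cam('side')
f=c['frame'][120:280,220:400];cv2.imwrite('pics/s5.png',cv2.resize(f,(675,600),interpolation=cv2.INTER_CUBIC)[:,:,::-1])
print(proj(c,[[.6134,.0577,.005],[.586,.133,.01]]))
```

```text
[[330.20063359 196.60291694]
 [311.97159005 182.35296536]]
```

View pics/s5.png

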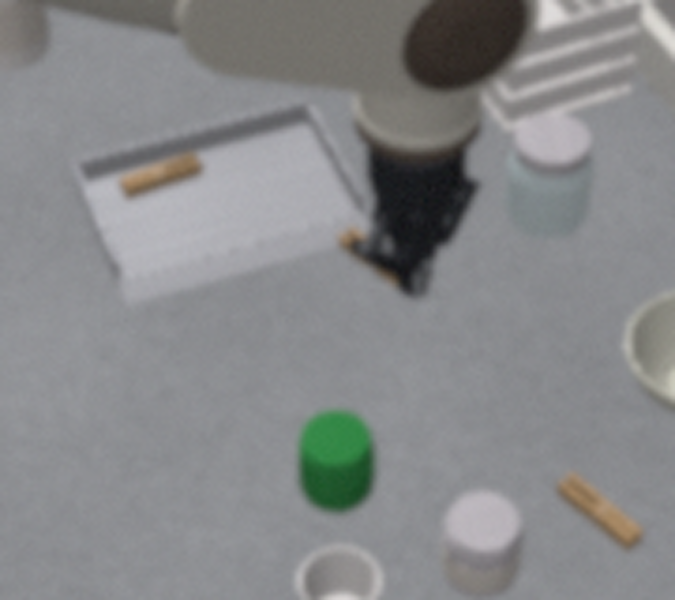

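The side crop shows B's tip at full-frame (312,184), at the ramp and just left of the tray's side wall, still aligned. A lies at the back of the tray. Continuing the push.

send_rows([
  {"dx":-0.004,"dy":0.011,"dz":0,"turn":0,"claw":-1},
  {"dx":-0.008,"dy":0.022,"dz":0,"turn":0,"claw":-1},
  {"dx":-0.012,"dy":0.033,"dz":0,"turn":0,"claw":-1},
  {"dx":-0.016,"dy":0.044,"dz":0.001,"turn":0,"claw":-1},
  {"dx":-0.02,"dy":0.055,"dz":0.002,"turn":0,"claw":-1},
  {"dx":-0.024,"dy":0.066,"dz":0.003,"turn":0,"claw":-1},
  {"dx":-0.028,"dy":0.077,"dz":0.003,"turn":0,"claw":-1},
  {"dx":-0.032,"dy":0.088,"dz":0.003,"turn":0,"claw":-1},
  {"dx":-0.036,"dy":0.099,"dz":0.003,"turn":0,"claw":-1},
  {"dx":-0.039,"dy":0.108,"dz":0.003,"turn":0,"claw":-1},
])

```text
t: 22.22
position: [0.5744, 0.1658, -0.022]
orientation: [[-0.338, 0.941, -0.0], [0.941, 0.338, 0.0], [0.0, -0.0, -1.0]]
contact_force: [-0.3, -0.6, -1.1]
finger_gap: -0.0004
finger_force: 0.0
```

send_rows([
  {"dx":0,"dy":0,"dz":0,"turn":0,"claw":-1},
  {"dx":0.006,"dy":-0.018,"dz":0,"turn":0,"claw":-1},
  {"dx":0.008,"dy":-0.025,"dz":0.05,"turn":0,"claw":-1},
  {"dx":0.017,"dy":-0.075,"dz":0.09,"turn":-0.01,"claw":-1},
  {"dx":0.03,"dy":-0.13,"dz":0.09,"turn":-0.03,"claw":-1},
  {"dx":0.044,"dy":-0.185,"dz":0.09,"turn":-0.05,"claw":-1},
  {"dx":0.056,"dy":-0.24,"dz":0.09,"turn":-0.05,"claw":-1},
  {"dx":0.067,"dy":-0.295,"dz":0.09,"turn":-0.05,"claw":-1},
  {"dx":0.076,"dy":-0.35,"dz":0.09,"turn":-0.05,"claw":-1},
  {"dx":0.083,"dy":-0.41,"dz":0.09,"turn":-0.05,"claw":-1},
])

```text
t: 23.48
position: [0.6573, -0.2484, 0.068]
orientation: [[-0.29, 0.957, -0.0], [0.957, 0.29, -0.0], [-0.0, -0.0, -1.0]]
contact_force: [0.5, 0.6, 0.2]
finger_gap: -0.0002
finger_force: 0.0
```

Run:
```python
from h import *
o=observe();print(np.round(o['position'],4))
for n,b in (('top',(235,165,430,265)),('side',(200,140,400,275))):
    c=cam(n);print(n,pegs(c,bound=b))
```

```text
[ 0.6573 -0.2484  0.068 ]
top [(471, 271, 68, 15, 3, [265.0, 235.0]), (560, 212, 69, 15, 110, [282.0, 208.0]), (638, -199, 69, 15, 106, [402.0, 181.0])]
side [(637, -203, 69, 18, 108, [380.0, 256.0]), (559, 210, 67, 16, 110, [294.0, 170.0]), (470, 270, 65, 19, 2, [262.0, 166.0])]
```

B is in the tray. Now C, along its own axis.

send_rows([
  {"dx":0,"dy":-0.015,"dz":-0.03,"turn":0,"claw":-1},
  {"dx":0,"dy":-0.015,"dz":-0.08,"turn":0,"claw":-1},
  {"dx":0,"dy":-0.015,"dz":-0.093,"turn":0,"claw":-1},
  {"dx":0,"dy":-0.015,"dz":-0.093,"turn":0,"claw":-1},
  {"dx":-0.003,"dy":-0.005,"dz":-0.093,"turn":0,"claw":-1},
  {"dx":-0.006,"dy":0.005,"dz":-0.093,"turn":0,"claw":-1},
  {"dx":-0.0095,"dy":0.016,"dz":-0.093,"turn":0,"claw":-1},
  {"dx":-0.0125,"dy":0.026,"dz":-0.093,"turn":0,"claw":-1},
  {"dx":-0.016,"dy":0.037,"dz":-0.093,"turn":0,"claw":-1},
  {"dx":-0.019,"dy":0.048,"dz":-0.093,"turn":0,"claw":-1},
])

```text
t: 24.82
position: [0.6385, -0.1961, -0.0249]
orientation: [[-0.291, 0.957, -0.0], [0.957, 0.291, 0.0], [0.0, -0.0, -1.0]]
contact_force: [0.6, -0.3, 0.2]
finger_gap: -0.0004
finger_force: 0.1
```

send_rows([
  {"dx":-0.003,"dy":0.011,"dz":0,"turn":0,"claw":-1},
  {"dx":-0.007,"dy":0.022,"dz":0,"turn":0,"claw":-1},
  {"dx":-0.01,"dy":0.033,"dz":0,"turn":0,"claw":-1},
  {"dx":-0.0135,"dy":0.044,"dz":0,"turn":0,"claw":-1},
  {"dx":-0.017,"dy":0.055,"dz":0,"turn":0,"claw":-1},
  {"dx":-0.02,"dy":0.066,"dz":0,"turn":0,"claw":-1},
  {"dx":-0.0235,"dy":0.077,"dz":0,"turn":0,"claw":-1},
  {"dx":-0.027,"dy":0.088,"dz":0,"turn":0,"claw":-1},
  {"dx":-0.03,"dy":0.099,"dz":0,"turn":0,"claw":-1},
  {"dx":-0.0335,"dy":0.11,"dz":0,"turn":0,"claw":-1},
])

```text
t: 26.08
position: [0.605, -0.0863, -0.0249]
orientation: [[-0.291, 0.957, -0.0], [0.957, 0.291, -0.0], [-0.0, -0.0, -1.0]]
contact_force: [-0.1, -0.3, -0.7]
finger_gap: 0.0001
finger_force: 0.1
```

Run:
```python
from h import *
o=observe();P=o['position'];print(np.round(P,4))
for n,b in (('top',(235,165,430,265)),('side',(200,140,400,275))):
    c=cam(n);print(n,pegs(c,bound=b))
print(proj(c,[[P[0]-.0234,P[1]+.0765,.01]]))
```

```text
[ 0.605  -0.0863 -0.0249]
top [(471, 270, 68, 14, 5, [265.0, 235.0]), (560, 212, 69, 14, 109, [282.0, 208.0]), (584, -17, 18, 15, 107, [350.0, 198.0])]
side [(581, -19, 17, 16, 8, [332.0, 216.0]), (565, 192, 27, 14, 112, [298.0, 173.0]), (470, 269, 65, 19, 3, [262.0, 166.0])]
[[330.55490553 213.93570309]]
```

send_rows([
  {"dx":-0.0035,"dy":0.011,"dz":0,"turn":0,"claw":-1},
  {"dx":-0.007,"dy":0.022,"dz":0,"turn":0,"claw":-1},
  {"dx":-0.0105,"dy":0.034,"dz":0,"turn":0,"claw":-1},
  {"dx":-0.014,"dy":0.045,"dz":0,"turn":0,"claw":-1},
  {"dx":-0.0175,"dy":0.057,"dz":0,"turn":0,"claw":-1},
  {"dx":-0.021,"dy":0.068,"dz":0,"turn":0,"claw":-1},
  {"dx":-0.0245,"dy":0.08,"dz":0,"turn":0,"claw":-1},
  {"dx":-0.028,"dy":0.091,"dz":0,"turn":0,"claw":-1},
  {"dx":-0.0315,"dy":0.103,"dz":0,"turn":0,"claw":-1},
  {"dx":-0.035,"dy":0.114,"dz":0,"turn":0,"claw":-1},
])

```text
t: 27.42
position: [0.57, 0.0278, -0.0249]
orientation: [[-0.291, 0.957, -0.0], [0.957, 0.291, -0.0], [-0.0, -0.0, -1.0]]
contact_force: [0.0, -0.2, 0.1]
finger_gap: 0.0002
finger_force: 0.1
```

Run:
```python
from h import *
o=observe();P=o['position'];print(np.round(P,4))
for n,b in (('top',(235,165,430,265)),('side',(200,140,400,275))):
    c=cam(n);print(n,pegs(c,bound=b))
print(proj(c,[[P[0]-.0234,P[1]+.0765,.01]]))
```

```text
[ 0.57    0.0278 -0.0249]
top [(471, 271, 68, 14, 5, [265.0, 235.0]), (560, 212, 69, 15, 110, [282.0, 208.0])]
side [(559, 210, 67, 16, 110, [294.0, 170.0]), (470, 270, 65, 19, 2, [262.0, 166.0])]
[[304.23014665 192.215366  ]]
```

send_rows([
  {"dx":-0.0035,"dy":0.011,"dz":0,"turn":0,"claw":-1},
  {"dx":-0.007,"dy":0.022,"dz":0,"turn":0,"claw":-1},
  {"dx":-0.0105,"dy":0.033,"dz":0,"turn":0,"claw":-1},
  {"dx":-0.014,"dy":0.044,"dz":0,"turn":0,"claw":-1},
  {"dx":-0.0175,"dy":0.055,"dz":0,"turn":0,"claw":-1},
  {"dx":-0.021,"dy":0.066,"dz":0,"turn":0,"claw":-1},
  {"dx":-0.0245,"dy":0.077,"dz":0.001,"turn":0,"claw":-1},
  {"dx":-0.028,"dy":0.088,"dz":0.002,"turn":0,"claw":-1},
])

```text
t: 28.52
position: [0.542, 0.1158, -0.0229]
orientation: [[-0.291, 0.957, -0.0], [0.957, 0.291, -0.0], [-0.0, -0.0, -1.0]]
contact_force: [1.1, -0.4, -0.2]
finger_gap: -0.0002
finger_force: 0.1
```

Run:
```python
from h import *
o=observe();P=o['position'];print(np.round(P,4))
for n,b in (('top',(235,165,430,265)),('side',(200,140,400,275))):
    c=cam(n);print(n,pegs(c,bound=b))
print(proj(c,[[P[0]-.0234,P[1]+.0765,.01]]))
```

```text
[ 0.542   0.1158 -0.0229]
top [(471, 271, 68, 15, 3, [265.0, 235.0])]
side [(470, 269, 65, 19, 3, [262.0, 166.0])]
[[285.07984637 176.75037963]]
```

send_rows([
  {"dx":-0.003,"dy":0.01,"dz":0.001,"turn":0,"claw":-1},
  {"dx":-0.006,"dy":0.02,"dz":0.001,"turn":0,"claw":-1},
  {"dx":-0.009,"dy":0.03,"dz":0.001,"turn":0,"claw":-1},
  {"dx":-0.012,"dy":0.04,"dz":0.001,"turn":0,"claw":-1},
  {"dx":-0.0155,"dy":0.05,"dz":0.001,"turn":0,"claw":-1},
  {"dx":-0.0155,"dy":0.05,"dz":0.001,"turn":0,"claw":-1},
  {"dx":-0.01,"dy":0.032,"dz":0.001,"turn":0,"claw":-1},
  {"dx":-0.008,"dy":0.025,"dz":0.05,"turn":0,"claw":-1},
  {"dx":-0.005,"dy":-0.03,"dz":0.1,"turn":0,"claw":-1},
  {"dx":-0.005,"dy":-0.09,"dz":0.13,"turn":0,"claw":-1},
])

```text
t: 29.88
position: [0.5376, 0.037, 0.1013]
orientation: [[-0.291, 0.957, 0.002], [0.957, 0.291, -0.0], [-0.001, 0.002, -1.0]]
contact_force: [1.2, -0.4, -0.3]
finger_gap: 0.0001
finger_force: 0.0
```

send_rows([
  {"dx":0,"dy":-0.05,"dz":0,"turn":0,"claw":-1},
  {"dx":0,"dy":-0.1,"dz":0,"turn":0,"claw":-1},
  {"dx":0,"dy":-0.14,"dz":0,"turn":0,"claw":-1},
  {"dx":0,"dy":-0.14,"dz":0,"turn":0,"claw":-1},
])

```text
t: 30.38
position: [0.5367, -0.1046, 0.0992]
orientation: [[-0.287, 0.958, -0.0], [0.958, 0.287, -0.001], [-0.0, -0.0, -1.0]]
contact_force: [-0.4, -0.5, -0.2]
finger_gap: 0.0002
finger_force: 0.0
```

Run:
```python
from h import *
for n,b in (('top',(235,165,430,265)),('side',(200,140,400,275))):
    c=cam(n);print(n,pegs(c,z=.015,bound=b))
    if n=='top': A=cv2.resize(c['frame'][150:270,230:420],(760,480),interpolation=cv2.INTER_CUBIC);cv2.imwrite('pics/end.png',A[:,:,::-1])
```

```text
top [(471, 270, 68, 14, 5, [265.0, 235.0]), (511, 212, 69, 14, 107, [282.0, 222.0]), (560, 211, 69, 15, 110, [282.0, 208.0])]
side [(509, 206, 70, 16, 108, [281.0, 174.0]), (557, 206, 67, 16, 110, [294.0, 170.0]), (469, 265, 64, 23, 176, [263.0, 166.0])]
```

View pics/end.png

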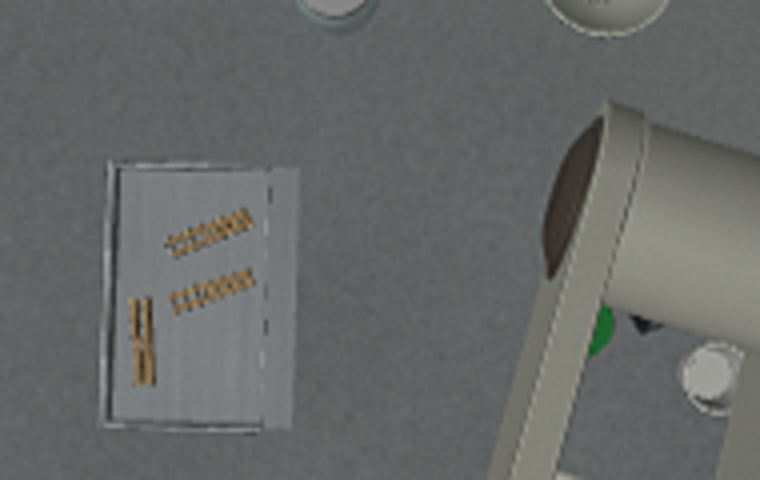

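The end picture shows all three pegs inside the tray. The tails of B and C, at crop (250,220) and (253,278), are about 10 mm past the mouth line at crop x≈267. A is at the back, and the other objects visible in the crop are where they were.

```bash
python3 -c "
from h import *
print(manip.job_done())"
```

```text
the job is handed in; nothing more can be done
None
```

All three pegs now lie wholly inside the tray, each moved only by pushing, and the job was handed in at about 31 s of the 72 s allowed. I saw nothing else on the bench disturbed, though the arm hid part of it in the last picture.

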